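# Register a blank panel in the corner stop and stamp it

## Task

Push the blank framed panel home into the inside corner of the wooden L-shaped stop, so that it lies flat on the table snug against both fences; it is too wide to grip, so do it gently, without ramming the fences. Then press the sprung stamp over that corner down until its foot bears on the panel, keep it pressed firmly there for a moment without forcing it, and let it spring back up. Do not let the foot press on the panel before the panel is home, leave it home at the end, and do not disturb the tape roll, the paint jar and the paint tube standing by.

Things in the scene. Friction and masses are not known exactly. Their poses are not given: they have to be found in the camera images.
- panel: blank square artist's panel in a pale wooden frame, 186 x 186 x 38 mm, about 0.35 kg, lying loose, face up. Origin: centre of its underside; x and y along its sides, z up. The face inside the frame lies 4 mm below the frame's top, 34 mm above the table. Too wide to grip: push it at its sides.
- jig: fixed wooden L-shaped stop. Origin: inside corner of its fences at table height, z up. Fences lie along its y axis (inner face x = 0) and x axis (inner face y = 0), each from -200 to +22 mm, 22 wide, 26 high. The panel belongs on the -x, -y side; home is its centre 93 mm from both faces. Post (16 mm) at (26, 26), 101 tall; its arm carries a guide bush, 28 mm wide, z 83 to 105, at (-22, -22).
- stamp: sprung stamp sliding vertically in the bush at (-22, -22) mm of the stop. Origin: underside centre of its 13 mm rubber foot, 50 mm above the table when up. Round black head, 36 mm wide; its flat top is 90 mm above the origin. Pushed down it resists 2 to 4 N and meets the face of a panel that is home after 16 mm (without a panel it could go 21 mm); released, it springs back up. z up.
- tape: roll of masking tape, 100 mm across, 25 mm high, lying flat; a bystander. Origin: centre of its underside.
- jar: white plastic paint jar with a dark lid, 64 mm across, 66 mm high, standing; a bystander. Origin: centre of its underside.
- tube: white paint tube, 134 x 33 x 24 mm, lying along its y axis; a bystander. Origin: centre of its underside.

How it is judged (in metres and radians):
On the way, in this order (a step that is already met when the one before it is completed fails the run):
1. the panel lies home in the corner, against both fences (x of panel in the frame of jig between -0.096 and -0.089 m and y of panel in the frame of jig between -0.096 and -0.089 m and angle between panel's own z axis and vertical below 0.03 rad and height (world z) of panel below 0.004 m and (angle between the x axis of panel and the x axis of jig, either way round below 0.02 rad or angle between the x axis of panel and the y axis of jig, either way round below 0.02 rad)), for 0.2 s.
2. the stamp's foot is pressed on the panel with at least 2.5 N while the panel is home (all of step 1 and contact force between stamp and panel above 2.5 N), for 0.15 s.
At the end, for the whole second after the job is handed in: The panel lies flat and at rest in the corner, its sides within 3 mm of both fences and parallel to them within 0.02 rad, and the stamp has sprung back to within 4 mm of its upper end (all of step 1 and z of stamp in the frame of jig above 0.046 m and linear speed of panel below 0.01 m/s); the robot touches nothing.
It fails at once if the panel is rammed against the stop or the stamp is forced (over 45 N) (contact force between panel and jig above 45 N).
It fails at once if the stamp presses on the panel (over 1 N) while it is not home (contact force between stamp and panel above 1 N and not (x of panel in the frame of jig between -0.096 and -0.089 m and y of panel in the frame of jig between -0.096 and -0.089 m and angle between panel's own z axis and vertical below 0.03 rad and height (world z) of panel below 0.004 m and (angle between the x axis of panel and the x axis of jig, either way round below 0.02 rad or angle between the x axis of panel and the y axis of jig, either way round below 0.02 rad))).
It fails at once if the tape roll is moved more than 20 mm (distance of tape from where it was at the start of the episode above 0.02 m).
It fails at once if the paint jar is moved more than 20 mm (distance of jar from where it was at the start of the episode above 0.02 m).
It fails at once if the paint tube is moved more than 20 mm (distance of tube from where it was at the start of the episode above 0.02 m).
It also fails if it takes over 67 s, if anything falls off the work surface, if the arm or the gripper's body presses on something with over 40 N, if the wrist force passes 120 N, or if a joint passes its speed limit or range.

## Robot

A 6-joint arm with a two-finger parallel gripper is mounted at the origin on a cart in front of the work surface, level with it; the furniture and walls round the work are solid. World frame = base frame: x ahead of the robot, y to its left, z up, the work surface at z = 0. Lengths are in mm, angles in degrees, forces in N, time in s.
With the tool pointing down it reaches from about 350 to 850 mm from the base axis. Payload 8.1 kg.
Tool frame: the origin (TCP) lies on the centre line of the jaws, within the pads' length; the fingertips stand 19 mm ahead of it and the grasp point (between the pads) is the TCP (r.tip_reach is the z of the fingertips in the tool frame, in mm); z points along the fingers, y is the line along which they close (so a half turn about z gives the same grasp; the last joint's range is limited). The gripper opens to 85 mm and grips with 20 to 120 N. Pads are 22 mm wide; open, the fingers measure 114 mm over their backs; the gripper's body (76 mm by 85 mm) begins 54 mm behind the grasp point. The pads swing forward as they close: fully open they stand 13 mm farther back than shut.
Start: joints at [63.404, 7.471, 85.268, -0, 87.261, -4.893], TCP at [221.863, 557.479, 250.292] pointing down, gripper open.
Joint ranges: [-169.43, 169.43], [-51.17, 129.36], [1.28, 143.12], [-76.62, 256.62], [0, 156.53], [-152.29, 152.29]. Speed limits (degrees/s): [136.94, 136.94, 159.86, 180, 180, 180].

## Interface

Orientations are given as [roll, pitch, yaw] about the fixed x, y, z axes, in that order (R = Rz(yaw) Ry(pitch) Rx(roll)).
In Python, from bench import r gives the robot as it stands. The module is installed in compiled form; this text tells all that it offers.
- The arm moves only by the shell command python3 -m handwheel 'ROWS' [FORCE]. ROWS is JSON, a list of rows, each a list of 7 numbers: the shift along the tool's x, y, z in m, then the turn, a rotation vector about the tool's x, y, z in degrees, then the finger opening in m, from 0 to 0.0854. In form: [[tx, ty, tz, ax, ay, az, claw], ...]. A call has 1 to 8 rows; each row shifts and turns the commanded pose from where the row before left it, along the tool's axes as they then stand; what a row does not reach is not made up. A row lasts 1/12 s, in which the tool goes at most 41.7 mm and 7.16 degrees, less where a joint would pass 70% of its speed; a pose out of reach is approached as far as the arm can. A call with a gripper value outside its range is refused whole. The fingers move at their own pace and stop on an object; FORCE is the grip in N (left out, the last holds). Time passes only in rows, so rows that do not move let the fingers close. It gives the time, the measured TCP pose, the force, the opening and the grip force at its end, in the units of the state.
- r.sense(): the state, without advancing time (a new reading comes with each control period).
- r.snapshot(name): name is "side" or "top"; returns (picture, depth): 384x512x3 uint8, blue, green, red; 384x512 float32, mm along the optical axis (not along the pixel's ray), 0 where there is no reading.
- r.calibration(name): a dict with "vfov" (degrees; the focal length in pixels is half the picture's height over the tangent of half this angle, whatever the lens; pixels are square), "cx", "cy" (the principal point, pixels), "rvec" (rotation vector, rad) and "tvec" (3), from world to camera coordinates, as OpenCV has them. Camera axes: x right, y down, z forward; pixel columns grow to the right and rows downward; lengths in mm; the calibration is good to about 2 mm. A picture is of the moment at which its call begins. calibration takes no time and is no camera call.
- r.hand_in(): hands the job in; it is judged then, once.
The state is a dict: "time": time; "joint_pos": joint angles; "qd": joint speeds; "joint_efforts": joint torques, N m; "tool_pos": TCP position; "tcp_rot": TCP orientation; "ft_force": force on the tool from outside, world axes, zero at the start; "wrist_torque": the same for the moment, N m; "finger_gap": finger opening in mm; "grip_force": force on a finger pad.
Only numpy, scipy, OpenCV 4.12 (cv2) and the standard library are available. Lean on these libraries where they do the work, as an engineer would, in place of code of your own. Each camera call takes 0.05 s, during which the arm holds its last target. There are 200 camera calls.

## Working session

There is one attempt and no reset: what is moved stays moved. The work goes in short steps, Python scripts to look and compute and a shell command to move; the robot and the scene stay as the last step left them, time stands still between calls to the robot, and variables do not carry over. Pictures are saved under pics/ and viewed, at most 10 in all, crops included, and the job is handed in when it is done.

```bash
mkdir -p pics
cat > h.py <<'E'
import numpy as np, cv2
from bench import r
def cam(n):
    c=r.calibration(n); f=192/np.tan(np.radians(c['vfov'])/2)
    K=np.array([[f,0,c['cx']],[0,f,c['cy']],[0,0,1]]); R=cv2.Rodrigues(np.array(c['rvec'],float))[0]
    return K,R,np.array(c['tvec'],float).ravel()
def ray(n,uv,z):
    K,R,t=cam(n); uv=np.atleast_2d(uv).astype(float); o=-R.T@t
    d=(np.c_[uv,np.ones(len(uv))]@np.linalg.inv(K).T)@R
    return o+d*((z-o[2])/d[:,2])[:,None]
def cloud(n,dep):
    K,R,t=cam(n); v,u=np.mgrid[:384,:512]
    p=np.stack([(u-K[0,2])/K[0,0],(v-K[1,2])/K[1,1],np.ones_like(u)],-1)*dep[...,None]
    return (p-t)@R
E
python3 - <<'E'
from h import *
ims=[]
for n in('top','side'):
    a,d=r.snapshot(n); cv2.imwrite(f'pics/{n}0.png',a); np.savez(f'{n}0.npz',a=a,d=d); print(n,r.calibration(n))
    K,R,t=cam(n);print(-R.T@t)
print(r.sense())
E
```

```text
top {'vfov': 56.16384800488393, 'cx': 260.5702667067547, 'cy': 188.63548443438935, 'rvec': array([ 2.14515801, -2.07409756,  0.20874499]), 'tvec': array([ -56.85843462,  594.22855256, 1137.94602774])}
[ 351.89016469  -50.2795078  1234.87120761]
side {'vfov': 46.911802887814616, 'cx': 261.58748843846377, 'cy': 188.78826313369044, 'rvec': array([ 2.14748354,  0.69084099, -0.3660747 ]), 'tvec': array([-457.53846323, -151.49686823, 1763.010381  ])}
[1263.61630457 -915.9323415   951.23085028]
{'time': 0.1, 'joint_pos': array([ 6.34060377e+01,  7.51011604e+00,  8.53235550e+01, -6.24304901e-04,
        8.72633911e+01, -4.89450591e+00]), 'qd': array([-0.0032109 ,  0.0078834 , -0.26768466,  0.01709715, -0.0492796 ,
       -0.0102908 ]), 'joint_efforts': array([ 1.30284254e-03, -5.70949209e+01, -5.01944518e+01, -2.39625761e-04,
        8.10013065e-03,  1.38147507e-05]), 'tool_pos': array([221.62571989, 557.05571371, 249.35131751]), 'tcp_rot': array([-1.79903239e+02, -7.66020486e-03,  1.58300567e+02]), 'ft_force': array([-0.55539061, -0.18812759,  0.15565561]), 'wrist_torque': array([ 0.03066717, -0.00934729, -0.00724564]), 'grip_force': 0.0, 'finger_gap': 85.41034598177713}
```

View pics/top0.png

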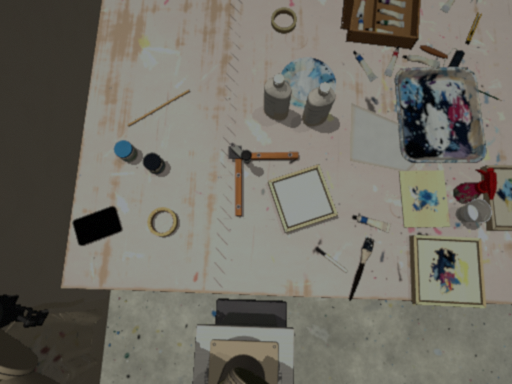

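View pics/side0.png

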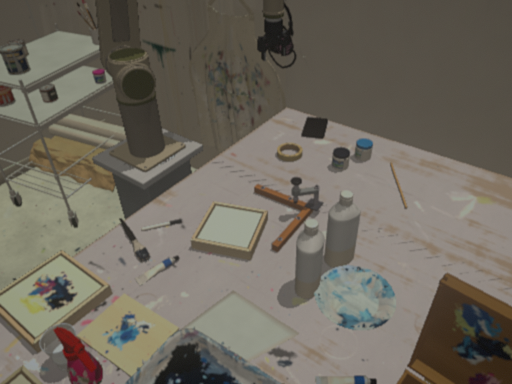

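The top view shows the panel at about (303,198). The L-stop's corner is at about (241,158), with fences running right and down and the stamp head at about (247,156). Nearby are the tape at (163,222), the jar at (153,163) and the tube at (370,222). The side view agrees: panel (230,230), stamp (297,185).

Run:
```python
from h import *
C={}
for n in('top','side'):
    z=np.load(n+'0.npz'); a,d=z['a'],z['d']; P=cloud(n,d); ok=d>0
    tbl=ok&(P[...,0]>200)&(P[...,0]<800)&(abs(P[...,1])<450)
    print(n,'table z med',np.median(P[tbl][:,2]))
    H=P[...,2]
    # panel: height band near expected location
    near=tbl&(P[...,0]>200)&(P[...,0]<560)&(P[...,1]>-330)&(P[...,1]<150)
    m=(near&(H>22)&(H<48)).astype(np.uint8)
    k,l,s,c=cv2.connectedComponentsWithStats(m)
    for i in range(1,k):
        if s[i,4]>60:
            q=P[l==i]; rc=cv2.minAreaRect(q[:,:2].astype(np.float32))
            print(s[i],'ht',np.percentile(q[:,2],[5,50,95]).round(1),'rect',np.round(rc[0],1),np.round(rc[1],1),round(rc[2],2))
    hsv=cv2.cvtColor(a,cv2.COLOR_BGR2HSV)
    w=(near&(hsv[...,0]<14)&(hsv[...,1]>110)&(hsv[...,2]>60)&(H<60)).astype(np.uint8)
    k,l,s,c=cv2.connectedComponentsWithStats(w)
    for i in range(1,k):
        if s[i,4]>60:
            q=P[l==i];print('wood',s[i],np.percentile(q[:,2],[5,50,95]).round(1),q.min(0).round(),q.max(0).round())
    h=near&(H>128)&(H<150)
    h=ok&(P[...,0]>380)&(P[...,0]<520)&(P[...,1]>-40)&(P[...,1]<90)&(H>120)&(H<160)
    q=P[h]; print('head',len(q),q.mean(0).round(1) if len(q) else '',np.ptp(q,axis=0).round(1), np.percentile(q[:,2],[5,50,95]).round(1))
    for nm,u in dict(tape=(163,222),jar=(153,163),tube=(370,222)).items():
        if n=='top': print(nm,ray(n,u,20).round())
a=cv2.imread('pics/top0.png'); b=cv2.imread('pics/side0.png')
c1=cv2.resize(a[130:240,215:345],None,fx=5,fy=5,interpolation=cv2.INTER_CUBIC); cv2.imwrite('pics/c1.png',c1)
c2=cv2.resize(b[160:265,180:340],None,fx=5,fy=5,interpolation=cv2.INTER_CUBIC); cv2.imwrite('pics/c2.png',c2)
```

```text
top table z med 0.4971980574244741
[235 201   7  15  93] ht [22.6 25.9 30.1] rect [533.8  38. ] [48.7 20.8] 2.88
[ 275  201   63   32 1165] ht [29.6 34.8 40.2] rect [ 539.7 -191.1] [108.5 185.6] 19.92Traceback (most recent call last):
  File "<stdin>", line 24, in <module>
    return _methods._ptp(a, axis=axis, out=out, **kwargs)
           ~~~~~~~~~~~~~^^^^^^^^^^^^^^^^^^^^^^^^^^^^^^^^^
    umr_maximum(a, axis, None, out, keepdims),
    ~~~~~~~~~~~^^^^^^^^^^^^^^^^^^^^^^^^^^^^^^
ValueError: zero-size array to reduction operation maximum which has no identity
```

```bash
cat > m.py <<'E'
from h import *
def run(tag,views=('top','side'),fresh=True):
    for n in views:
        if fresh: a,d=r.snapshot(n)
        else:
            z=np.load(n+'0.npz'); a,d=z['a'],z['d']
        P=cloud(n,d); H=P[...,2]; near=(d>0)&(P[...,0]>350)&(P[...,0]<800)&(P[...,1]>-330)&(P[...,1]<60)
        m=(near&(H>22)&(H<48)).astype(np.uint8)
        k,l,s,c=cv2.connectedComponentsWithStats(m)
        for i in range(1,k):
            if s[i,4]>40:
                q=P[l==i]; rc=cv2.minAreaRect(q[:,:2].astype(np.float32))
                print(n,s[i],'ht',np.percentile(q[:,2],[5,50,95]).round(1),'rect',np.round(rc[0],1),np.round(rc[1],1),round(rc[2],2))
                print('   corners',cv2.boxPoints(rc).round(1).tolist())
        h=(d>0)&(P[...,0]>600)&(P[...,0]<780)&(P[...,1]>-60)&(P[...,1]<60)&(H>125)&(H<160)
        q=P[h]
        if len(q): print('head',len(q),((q.max(0)+q.min(0))/2).round(1),np.ptp(q,axis=0).round(1),np.percentile(q[:,2],[5,50,95]).round(1))
    return
E
python3 - <<'E'
from m import *
run('0',fresh=False)
for nm,u in dict(tape=(163,222),jar=(153,163),tube=(370,222),bottle1=(277,97),bottle2=(318,103),post=(234,150)).items(): print(nm,ray('top',u,30).round())
a=cv2.imread('pics/top0.png'); b=cv2.imread('pics/side0.png')
cv2.imwrite('pics/c1.png',cv2.resize(a[130:240,215:345],None,fx=5,fy=5,interpolation=cv2.INTER_CUBIC))
cv2.imwrite('pics/c2.png',cv2.resize(b[160:265,180:340],None,fx=5,fy=5,interpolation=cv2.INTER_CUBIC))
E
```

```text
top [234 153   8  63 385] ht [22.8 26.1 31.3] rect [617.9  41.9] [217.1  23.9] 3.61
   corners [[508.79998779296875, 47.0], [510.29998779296875, 23.100000381469727], [726.9000244140625, 36.79999923706055], [725.4000244140625, 60.599998474121094]]
top [251 152  48   7 280] ht [23.1 25.7 30.3] rect [725.7 -81.2] [ 22.8 165. ] 2.16
   corners [[711.0999755859375, 0.800000011920929], [717.4000244140625, -164.10000610351562], [740.2000122070312, -163.1999969482422], [733.9000244140625, 1.7000000476837158]]
top [ 268  164   70   69 2829] ht [29.6 34.6 39.9] rect [ 576.5 -178.2] [186.6 187.7] 19.92
   corners [[456.79998779296875, -121.69999694824219], [520.7999877929688, -298.20001220703125], [696.2000122070312, -234.60000610351562], [632.2999877929688, -58.099998474121094]]
head 95 [687.9  12.4 139.2] [34.4 32.  10.1] [135.4 140.  142.9]
side [254 184  41  20 218] ht [23.2 26.4 30.4] rect [592.   43.2] [162.3  26.5] 1.56
   corners [[510.5, 54.20000076293945], [511.29998779296875, 27.700000762939453], [673.4000244140625, 32.099998474121094], [672.7000122070312, 58.599998474121094]]
side [ 190  201   78   55 2794] ht [27.6 34.7 39.8] rect [ 577.4 -175.6] [188.4 193. ] 20.25
   corners [[455.6000061035156, -117.69999694824219], [522.4000244140625, -298.79998779296875], [699.2000122070312, -233.5], [632.4000244140625, -52.5]]
side [272 200  48  48 470] ht [23.5 27.2 35. ] rect [736.6 -46.2] [ 78. 226.] 11.05
   corners [[676.7000122070312, 57.20000076293945], [720.0, -164.60000610351562], [796.5, -149.60000610351562], [753.2000122070312, 72.19999694824219]]
head 77 [690.3  15.7 138.1] [34.4 37.4 12.2] [134.2 139.3 142.7]
tape [[477. 287.  30.]]
jar [[681. 340.  30.]]
tube [[ 500. -407.   30.]]
bottle1 [[942. -84.  30.]]
bottle2 [[ 923. -232.   30.]]
post [[737.  61.  30.]]
```

```bash
ls pics
```

```text
c1.png
c2.png
side0.png
top0.png
```

```bash
cat > jig.py <<'E'
from h import *
out=[]
for n in('top','side'):
    z=np.load(n+'0.npz'); a,d=z['a'],z['d']; P=cloud(n,d); K,R,t=cam(n)
    hsv=cv2.cvtColor(a,cv2.COLOR_BGR2HSV)
    wood=(d>0)&(hsv[...,0]<15)&(hsv[...,1]>110)
    v,u=np.mgrid[:384,:512]; Q=ray(n,np.c_[u.ravel(),v.ravel()],26).reshape(384,512,3)
    top=wood&(P[...,2]>20)&(P[...,2]<33)
    A=top&(Q[...,0]>515)&(Q[...,0]<660)&(Q[...,1]>0)&(Q[...,1]<80)
    B=top&(Q[...,1]>-155)&(Q[...,1]<-40)&(Q[...,0]>690)&(Q[...,0]<760)
    for nm,M,ax in(('A',A,0),('B',B,1)):
        q=Q[M]; c=np.polyfit(q[:,ax],q[:,1-ax],1); res=q[:,1-ax]-np.polyval(c,q[:,ax])
        print(n,nm,len(q),'slope deg',np.degrees(np.arctan(c[0])).round(2),'mid at',600 if ax==0 else -70,np.polyval(c,600 if ax==0 else -70).round(1),'width',(np.percentile(res,98)-np.percentile(res,2)).round(1),'z',np.median(P[M][:,2]).round(1))
E
python3 jig.py
```

```text
top A 207 slope deg 2.36 mid at 600 39.0 width 17.7 z 25.6
top B 157 slope deg -2.62 mid at -70 724.0 width 20.4 z 25.5
side A 143 slope deg 2.35 mid at 600 39.7 width 21.5 z 26.3
side B 169 slope deg -2.88 mid at -70 730.7 width 20.6 z 25.9
```

View pics/c1.png

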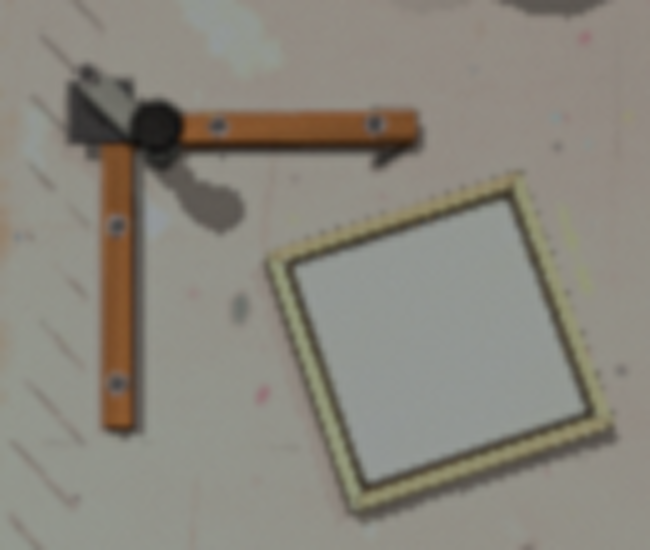

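The jig's yaw is about 2.5° and its inside corner is near (711,33). The stamp is near (690,11), which matches its head in both views. The panel is at (577,-177) with yaw 20°. I'll go behind its -x side with the fingers open, so they work as a two-point pusher.

```bash
python3 -c "
from bench import r;print(r.tip_reach)"
python3 -m handwheel '[[0,0,0,0,0,-6.05,0.085],[0,0,0,0,0,-6.05,0.085],[0,0,0,0,0,-6.05,0.085],[0,0,0,0,0,-6.05,0.085]]' >/dev/null
python3 -m handwheel '[[-0.0193,-0.0334,0,0,0,0,0.085],[-0.0193,-0.0334,0,0,0,0,0.085],[-0.0193,-0.0334,0,0,0,0,0.085],[-0.0193,-0.0334,0,0,0,0,0.085],[-0.0193,-0.0334,0,0,0,0,0.085],[-0.0193,-0.0334,0,0,0,0,0.085]]' 
python3 -m handwheel '[[-0.0193,-0.0334,0,0,0,0,0.085],[-0.0193,-0.0334,0,0,0,0,0.085],[-0.0193,-0.0334,0,0,0,0,0.085],[-0.0193,-0.0334,0,0,0,0,0.085],[-0.0193,-0.0334,0,0,0,0,0.085]]' 
python3 -m handwheel '[[0.0051,-0.0368,0.01,0,0,0,0.085],[0.0051,-0.0368,0.01,0,0,0,0.085],[0.0051,-0.0368,0.01,0,0,0,0.085],[0.0051,-0.0368,0.01,0,0,0,0.085],[0.0051,-0.0368,0.01,0,0,0,0.085]]' 
python3 -m handwheel '[[0.0051,-0.0368,0.01,0,0,0,0.085],[0.0051,-0.0368,0.01,0,0,0,0.085],[0.0051,-0.0368,0.01,0,0,0,0.085],[0.0051,-0.0368,0.01,0,0,0,0.085],[0.0051,-0.0368,0.01,0,0,0,0.085],[0,0,0,0,0,0,0.085],[0,0,0,0,0,0,0.085]]'
```

```text
19.0
time: 0.93
tool_pos: [346.6, 360.6, 249.8]
tcp_rot: [-180.0, -0.0, -177.5]
ft_force: [1.2, -0.1, 0.7]
finger_gap: 84.8
grip_force: 0.0
time: 1.35
tool_pos: [450.4, 197.8, 250.0]
tcp_rot: [-180.0, -0.0, -177.5]
ft_force: [0.7, 0.4, 0.4]
finger_gap: 84.4
grip_force: 0.0
time: 1.77
tool_pos: [431.7, 13.1, 199.5]
tcp_rot: [-180.0, -0.0, -177.5]
ft_force: [0.9, -1.1, 0.1]
finger_gap: 84.8
grip_force: 0.0
time: 2.35
tool_pos: [413.8, -171.6, 149.2]
tcp_rot: [179.9, -0.1, -177.7]
ft_force: [0.7, 1.0, 0.2]
finger_gap: 84.9
grip_force: 0.0
```

```bash
python3 -m handwheel '[[0,0,0.025,0,0,0,0.085],[0,0,0.025,0,0,0,0.085],[0,0,0.025,0,0,0,0.085],[0,0,0.025,0,0,0,0.085],[0,0,0.025,0,0,0,0.085],[0,0,0,0,0,0,0.085]]' 
python3 -m handwheel '[[-0.008,0,0,0,0,0,0.085],[-0.008,0,0,0,0,0,0.085],[-0.008,0,0,0,0,0,0.085],[-0.004,0,0,0,0,0,0.085],[-0.004,0,0,0,0,0,0.085],[-0.004,0,0,0,0,0,0.085],[-0.004,0,0,0,0,0,0.085],[-0.004,0,0,0,0,0,0.085]]' 
python3 -m handwheel '[[-0.004,0,0,0,0,0,0.085],[-0.004,0,0,0,0,0,0.085],[-0.004,0,0,0,0,0,0.085],[-0.004,0,0,0,0,0,0.085],[-0.004,0,0,0,0,0,0.085],[-0.004,0,0,0,0,0,0.085],[-0.002,0,0,0,0,0,0.085],[0,0,0,0,0,0,0.085]]'
python3 - <<'E'
from m import *
run('1')
a,_=r.snapshot('side'); cv2.imwrite('pics/c3.png',cv2.resize(a[140:290,150:350],None,fx=4,fy=4))
E
```

```text
time: 2.85
tool_pos: [411.8, -167.0, 20.7]
tcp_rot: [179.7, -0.4, -177.4]
ft_force: [-0.7, 0.2, -2.2]
finger_gap: 84.9
grip_force: 0.0
time: 3.52
tool_pos: [458.6, -168.0, 25.4]
tcp_rot: [180.0, -0.1, -177.5]
ft_force: [-5.4, 1.3, 3.6]
finger_gap: 85.0
grip_force: 2.5
time: 4.18
tool_pos: [485.1, -167.0, 25.3]
tcp_rot: [180.0, -0.0, -177.5]
ft_force: [-0.9, 0.7, 0.2]
finger_gap: 85.1
grip_force: 0.6
top [234 152   8  64 389] ht [22.7 26.1 31.9] rect [618.6  42.1] [217.9  23.8] 3.67
   corners [[509.1000061035156, 46.900001525878906], [510.6000061035156, 23.200000762939453], [728.0, 37.20000076293945], [726.5, 60.900001525878906]]
top [251 152  48   7 280] ht [22.9 26.3 30.4] rect [725.9 -80.9] [ 23.  164.4] 2.46
   corners [[710.9000244140625, 0.699999988079071], [717.9000244140625, -163.60000610351562], [741.0, -162.60000610351562], [733.9000244140625, 1.7000000476837158]]
top [ 273  157   63   51 1510] ht [29.5 34.6 40.2] rect [ 626.  -181.8] [148.3 186.5] 14.27
   corners [[531.2000122070312, -109.69999694824219], [577.2000122070312, -290.3999938964844], [720.9000244140625, -253.89999389648438], [674.9000244140625, -73.0999984741211]]
head 96 [687.5  12.3 138.5] [33.3 32.  12. ] [136.1 139.7 143.3]
side [254 184  66  64 684] ht [23.2 27.2 33.4] rect [628.5 -45.2] [223.1 242.2] 86.26
   corners [[500.3999938964844, -148.60000610351562], [742.0999755859375, -164.39999389648438], [756.5999755859375, 58.20000076293945], [514.9000244140625, 74.0]]
side [ 195  201   81   63 2966] ht [27.5 34.8 40.1] rect [ 597.4 -185.5] [211.2 195. ] 14.17
   corners [[471.1000061035156, -116.9000015258789], [518.7999877929688, -305.8999938964844], [723.5999755859375, -254.1999969482422], [675.9000244140625, -65.19999694824219]]
head 78 [690.2  14.1 136.1] [33.7 33.9 16.9] [133.  139.6 142.7]
```

View pics/c3.png

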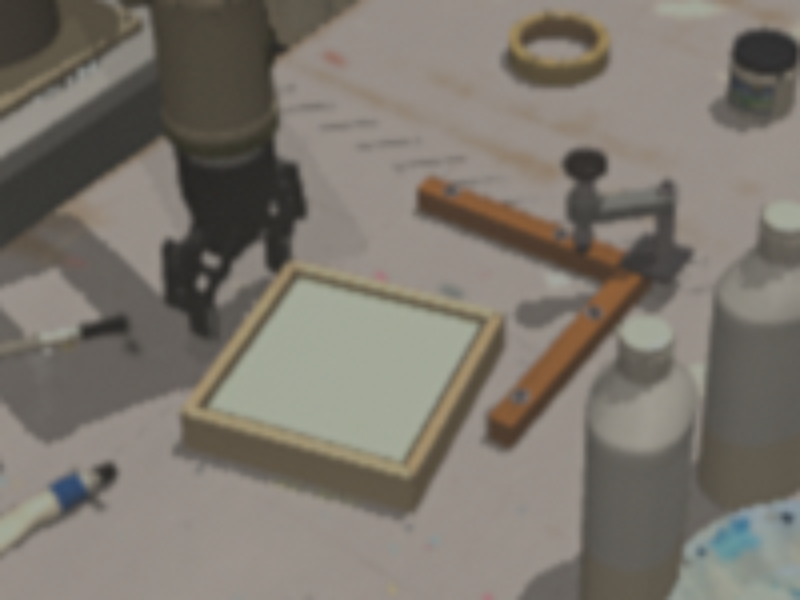

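The side view shows the panel (300,270)-(500,320) partly straightened: its yaw is now 14° and its centre is about (608,-187). The rest of the turn will come from pushing its -y side in +y.

```bash
python3 -m handwheel '[[0.015,0,0,0,0,0,0.085],[0.015,0,0,0,0,0,0.085],[0,0,-0.025,0,0,0,0.085],[0,0,-0.025,0,0,0,0.085],[0,0,-0.025,0,0,0,0.085],[0,0,-0.025,0,0,0,0.085]]'
python3 -m handwheel '[[-0.0178,-0.0217,0,0,0,0,0.085],[-0.0178,-0.0217,0,0,0,0,0.085],[-0.0178,-0.0217,0,0,0,0,0.085],[-0.0178,-0.0217,0,0,0,0,0.085],[-0.0178,-0.0217,0,0,0,0,0.085],[-0.0178,-0.0217,0,0,0,0,0.085],[-0.0178,-0.0217,0,0,0,0,0.085],[-0.0178,-0.0217,0,0,0,0,0.085]]' >/dev/null
python3 -m handwheel '[[0,0,0,0,0,6.9,0.085],[0,0,0,0,0,6.9,0.085],[0,0,0,0,0,6.9,0.085],[0,0,0,0,0,6.9,0.085],[0,0,0,0,0,6.9,0.085],[0,0,0,0,0,6.9,0.085],[0,0,0,0,0,6.9,0.085]]' >/dev/null
python3 -m handwheel '[[0,0,0,0,0,6.9,0.085],[0,0,0,0,0,6.9,0.085],[0,0,0,0,0,6.9,0.085],[0,0,0,0,0,6.9,0.085],[0,0,0,0,0,6.9,0.085],[0,0,0,0,0,7.1,0.085],[0,0,0,0,0,0,0.085],[0,0,0,0,0,0,0.085]]'
```

```text
time: 4.83
tool_pos: [454.9, -168.6, 126.6]
tcp_rot: [-180.0, 0.0, -177.5]
ft_force: [0.2, 0.3, -0.1]
finger_gap: 85.1
grip_force: 0.0
time: 6.75
tool_pos: [604.9, -335.9, 125.4]
tcp_rot: [180.0, 0.0, 92.8]
ft_force: [0.5, -0.7, -0.5]
finger_gap: 85.1
grip_force: 0.0
```

```bash
python3 -m handwheel '[[0,0,0.025,0,0,0.3,0.085],[0,0,0.025,0,0,0,0.085],[0,0,0.025,0,0,0,0.085],[0,0,0.025,0,0,0,0.085],[0.005,0,0,0,0,0,0.085],[0.005,0,0,0,0,0,0.085],[0.005,0,0,0,0,0,0.085],[0.005,0,0,0,0,0,0.085]]'
python3 -m handwheel '[[0.004,0,0,0,0,0,0.085],[0.004,0,0,0,0,0,0.085],[0.004,0,0,0,0,0,0.085],[0.004,0,0,0,0,0,0.085],[0.004,0,0,0,0,0,0.085],[0.004,0,0,0,0,0,0.085],[0.004,0,0,0,0,0,0.085],[0.004,0,0,0,0,0,0.085]]'
python3 -m handwheel '[[0.004,0,0,0,0,0,0.085],[0.004,0,0,0,0,0,0.085],[0.004,0,0,0,0,0,0.085],[0.004,0,0,0,0,0,0.085],[0.004,0,0,0,0,0,0.085],[0.004,0,0,0,0,0,0.085],[0.004,0,0,0,0,0,0.085],[0,0,0,0,0,0,0.085]]'
python3 - <<'E'
from m import *
run('1')
E
```

```text
time: 7.42
tool_pos: [605.6, -315.9, 28.1]
tcp_rot: [179.8, 0.1, 92.4]
ft_force: [-0.3, 1.0, 1.2]
finger_gap: 84.7
grip_force: 0.0
time: 8.08
tool_pos: [602.7, -283.7, 25.5]
tcp_rot: [180.0, 0.0, 92.3]
ft_force: [-0.5, -4.2, 1.8]
finger_gap: 85.2
grip_force: 2.0
time: 8.75
tool_pos: [601.6, -254.6, 25.1]
tcp_rot: [-180.0, -0.0, 92.3]
ft_force: [-0.2, -0.4, 0.4]
finger_gap: 85.1
grip_force: 0.2
top [234 153   8  63 384] ht [22.8 26.2 30.9] rect [617.9  41.7] [217.1  24.4] 3.77
   corners [[508.79998779296875, 46.79999923706055], [510.3999938964844, 22.399999618530273], [727.0, 36.70000076293945], [725.4000244140625, 61.099998474121094]]
top [ 251  152   67   63 2373] ht [25.2 33.8 39.5] rect [ 627.5 -116.5] [220.8 229. ] 1.92
   corners [[513.2999877929688, -5.800000190734863], [521.0, -234.6999969482422], [741.5999755859375, -227.1999969482422], [733.9000244140625, 1.7000000476837158]]
top [309 182  16  25 150] ht [30.9 35.3 40.5] rect [ 588.9 -239.5] [54.2 69.5] 65.77
   corners [[546.0999755859375, -250.0], [609.5, -278.5], [631.7000122070312, -229.10000610351562], [568.29998779296
[... 356 characters left out ...]
 60   59 2078] ht [28.5 34.8 39.8] rect [ 621. -155.] [187.3 219.8] 6.28
   corners [[515.9000244140625, -56.0], [539.9000244140625, -274.5], [726.0999755859375, -254.0], [702.0999755859375, -35.5]]
side [272 200  48  47 466] ht [23.4 27.3 34.4] rect [714.3 -51.2] [221.5  76.6] 89.08
   corners [[674.2000122070312, -161.3000030517578], [750.7999877929688, -162.5], [754.2999877929688, 59.0], [677.7999877929688, 60.20000076293945]]
side [204 230  25  16 137] ht [24.3 34.5 42. ] rect [ 578.6 -249. ] [41.6 77.9] 80.38
   corners [[536.7000122070312, -263.0], [613.5, -276.1000061035156], [620.5, -235.0], [543.7000122070312, -222.0]]
head 78 [691.2  13.7 136.8] [34.7 34.4 16.8] [133.4 139.8 142.4]
```

```bash
cat > p.py <<'E'
from h import *
# panel by its light, unsaturated face + frame: face lines at z=34 by ray casting
def face(n):
    a,d=r.snapshot(n); P=cloud(n,d); hsv=cv2.cvtColor(a,cv2.COLOR_BGR2HSV)
    m=((d>0)&(P[...,2]>29)&(P[...,2]<40)&(hsv[...,1]<45)&(hsv[...,2]>115)&(P[...,0]>480)&(P[...,0]<720)&(P[...,1]>-300)&(P[...,1]<40)).astype(np.uint8)
    m=cv2.morphologyEx(m,cv2.MORPH_OPEN,np.ones((3,3),np.uint8))
    k,l,s,c=cv2.connectedComponentsWithStats(m); i=1+np.argmax(s[1:,4])
    ct=max(cv2.findContours((l==i).astype(np.uint8),cv2.RETR_EXTERNAL,cv2.CHAIN_APPROX_NONE)[0],key=len)[:,0]
    rc=cv2.minAreaRect(ray(n,ct,34)[:,:2].astype(np.float32))
    print(n,'face',np.round(rc[0],1),np.round(rc[1],1),round(rc[2],2)); return a
if __name__=='__main__':
    import sys
    a=face('top'); b=face('side')
    if len(sys.argv)>1: cv2.imwrite(f'pics/{sys.argv[1]}.png',np.hstack([cv2.resize(a[135:255,215:345],(400,369)),cv2.resize(b[150:270,190:320],(400,369))]))
E
python3 p.py d1
```

```text
top face [ 617.9 -145.5] [155.2 155.3] 6.44
side face [ 620.3 -141.7] [155.1 158.6] 7.06
```

View pics/d1.png

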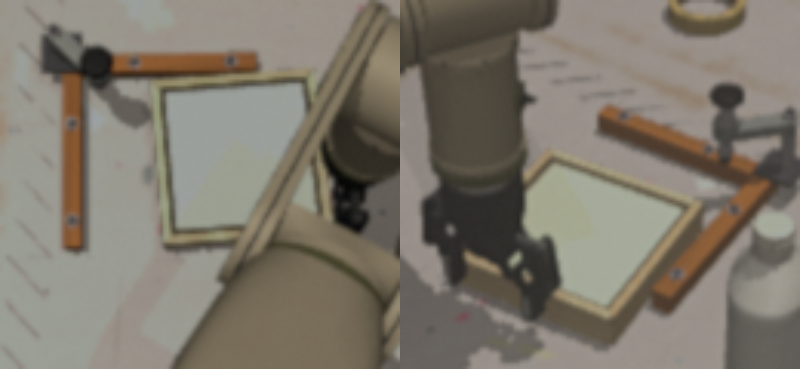

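The panel is at about (619,-144) with yaw 6.7°, about 4° off the jig, and it isn't jammed. I'll keep pushing in +y slowly.

```bash
python3 -m handwheel '[[0.003,0,0,0,0,0,0.085],[0.003,0,0,0,0,0,0.085],[0.003,0,0,0,0,0,0.085],[0.003,0,0,0,0,0,0.085],[0.003,0,0,0,0,0,0.085],[0.003,0,0,0,0,0,0.085],[0.003,0,0,0,0,0,0.085]]'
python3 -m handwheel '[[0.003,0,0,0,0,0,0.085],[0.003,0,0,0,0,0,0.085],[0.003,0,0,0,0,0,0.085],[0.003,0,0,0,0,0,0.085],[0.003,0,0,0,0,0,0.085],[0.003,0,0,0,0,0,0.085],[0.003,0,0,0,0,0,0.085]]'
python3 p.py
```

```text
time: 9.53
tool_pos: [600.7, -234.4, 25.3]
tcp_rot: [-180.0, -0.0, 92.3]
ft_force: [-0.1, -1.5, -0.2]
finger_gap: 85.0
grip_force: 0.8
time: 10.12
tool_pos: [599.9, -213.7, 25.3]
tcp_rot: [-180.0, 0.0, 92.3]
ft_force: [-1.4, -2.1, -0.0]
finger_gap: 84.8
grip_force: 1.4
top face [ 622.5 -104.7] [150.6 141.9] 1.88
side face [ 624.7 -105.2] [157.4 157.6] 2.31
```

```bash
python3 -m handwheel '[[0.004,0,0,0,0,0,0.085],[0.004,0,0,0,0,0,0.085],[0.004,0,0,0,0,0,0.085],[0.004,0,0,0,0,0,0.085],[0.004,0,0,0,0,0,0.085],[0.004,0,0,0,0,0,0.085],[0.004,0,0,0,0,0,0.085],[0.002,0,0,0,0,0,0.085]]'
python3 -m handwheel '[[0.001,0,0,0,0,0,0.085],[0.001,0,0,0,0,0,0.085],[0.001,0,0,0,0,0,0.085],[0.001,0,0,0,0,0,0.085]]'
python3 p.py
```

```text
time: 10.88
tool_pos: [598.7, -183.4, 25.4]
tcp_rot: [-180.0, 0.0, 92.3]
ft_force: [-1.7, -4.6, 1.2]
finger_gap: 84.9
grip_force: 2.4
time: 11.22
tool_pos: [598.6, -180.0, 25.5]
tcp_rot: [-180.0, 0.0, 92.3]
ft_force: [-1.9, -5.1, 1.8]
finger_gap: 84.9
grip_force: 2.7
top face [621.2 -65. ] [150.6 131.3] 1.88
side face [623.  -71.9] [157.3 159. ] 2.44
```

```bash
for k in 1; do python3 -m handwheel '[[0.001,0,0,0,0,0,0.085],[0.001,0,0,0,0,0,0.085]]' | grep -E 'pos|force'
python3 -m handwheel '[[0.001,0,0,0,0,0,0.085],[0,0,0,0,0,0,0.085]]'| grep -E 'pos|force'
python3 -m handwheel '[[0.001,0,0,0,0,0,0.085],[0,0,0,0,0,0,0.085]]'| grep -E 'pos|force'; done
```

```text
tool_pos: [598.5, -178.1, 25.5]
ft_force: [-1.6, -6.6, 1.8]
grip_force: 2.7
tool_pos: [598.4, -176.9, 25.5]
ft_force: [-3.2, -4.7, 2.3]
grip_force: 2.3
tool_pos: [598.4, -176.0, 25.5]
ft_force: [-2.3, -4.8, 2.5]
grip_force: 2.4
```

```bash
python3 -m handwheel '[[0.001,0,0,0,0,0,0.085],[0.001,0,0,0,0,0,0.085]]' | grep -E 'pos|ft'
python3 -m handwheel '[[0.001,0,0,0,0,0,0.085],[0,0,0,0,0,0,0.085]]'| grep -E 'pos|ft'
python3 -m handwheel '[[0.001,0,0,0,0,0,0.085],[0,0,0,0,0,0,0.085]]'| grep -E 'pos|ft'
python3 p.py d2
```

```text
tool_pos: [598.3, -174.2, 25.5]
ft_force: [-1.5, -6.1, 2.5]
tool_pos: [598.2, -172.9, 25.5]
ft_force: [-2.4, -4.6, 2.3]
tool_pos: [598.2, -172.0, 25.4]
ft_force: [-2.3, -4.5, 2.1]
top face [620.9 -54.6] [150.6 124.4] 1.88
side face [622.7 -63.9] [157.1 159.7] 2.76
```

View pics/d2.png

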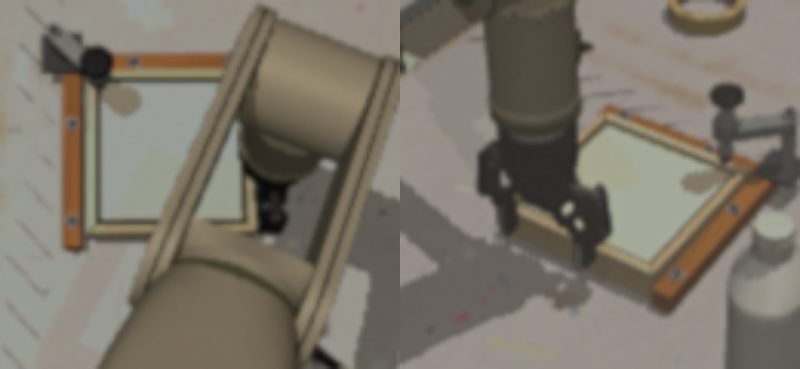

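The top view shows the panel against the +x fence, with about 5 mm still open to the y fence (columns 82-87). The side view agrees, so I'll keep going 1 mm at a time.

```bash
python3 -m handwheel '[[0.001,0,0,0,0,0,0.085],[0.0005,0,0,0,0,0,0.085]]' | grep -E 'pos|ft'
python3 -m handwheel '[[0.0005,0,0,0,0,0,0.085],[0,0,0,0,0,0,0.085]]'| grep -E 'pos|ft'
python3 -m handwheel '[[0.0005,0,0,0,0,0,0.085],[0,0,0,0,0,0,0.085]]'| grep -E 'pos|ft'
python3 -m handwheel '[[0.0005,0,0,0,0,0,0.085],[0,0,0,0,0,0,0.085]]'| grep -E 'pos|ft'
```

```text
tool_pos: [598.1, -170.6, 25.4]
ft_force: [-2.9, -5.1, 1.7]
tool_pos: [598.1, -170.0, 25.4]
ft_force: [-1.6, -4.8, 2.8]
tool_pos: [598.1, -169.6, 25.4]
ft_force: [-2.0, -5.0, 2.6]
tool_pos: [598.0, -169.1, 25.4]
ft_force: [-2.6, -5.9, 1.8]
```

```bash
python3 -m handwheel '[[0.0005,0,0,0,0,0,0.085],[0.0005,0,0,0,0,0,0.085]]' | grep -E 'pos|ft'
python3 -m handwheel '[[0.0005,0,0,0,0,0,0.085],[0,0,0,0,0,0,0.085]]'| grep -E 'pos|ft'
python3 -m handwheel '[[0.0005,0,0,0,0,0,0.085],[0,0,0,0,0,0,0.085]]'| grep -E 'pos|ft'
```

```text
tool_pos: [598.0, -168.2, 25.4]
ft_force: [-1.6, -6.2, 1.6]
tool_pos: [597.9, -167.6, 25.4]
ft_force: [-2.6, -5.2, 2.2]
tool_pos: [597.9, -167.1, 25.4]
ft_force: [-1.7, -6.4, 2.1]
```

```bash
python3 -m handwheel '[[0.0005,0,0,0,0,0,0.085],[0,0,0,0,0,0,0.085]]' | grep -E 'pos|ft'
python3 -m handwheel '[[0.0005,0,0,0,0,0,0.085],[0,0,0,0,0,0,0.085]]'| grep -E 'pos|ft'
python3 -m handwheel '[[0.0005,0,0,0,0,0,0.085],[0,0,0,0,0,0,0.085]]'| grep -E 'pos|ft'
python3 -m handwheel '[[0.0005,0,0,0,0,0,0.085],[0,0,0,0,0,0,0.085]]'| grep -E 'pos|ft'
```

```text
tool_pos: [598.0, -166.7, 25.5]
ft_force: [-1.3, -6.4, 1.3]
tool_pos: [598.0, -166.7, 25.5]
ft_force: [-2.1, -8.4, 0.1]
tool_pos: [598.1, -166.6, 25.5]
ft_force: [-0.9, -9.2, 0.3]
tool_pos: [598.2, -166.6, 25.6]
ft_force: [-1.1, -12.7, -0.3]
```

The force is rising with no motion, so the panel is against the y fence at about 13 N. Next I'll seat it against the x fence from its -x side.

```bash
python3 -m handwheel '[[-0.002,0,0,0,0,0,0.085],[-0.014,0,0,0,0,0,0.085],[-0.014,0,0,0,0,0,0.085],[0,0,-0.025,0,0,0,0.085],[0,0,-0.025,0,0,0,0.085],[0,0,-0.025,0,0,0,0.085],[0,0,-0.025,0,0,0,0.085]]' >/dev/null
python3 -m handwheel '[[0.0228,-0.0179,0,0,0,0,0.085],[0.0228,-0.0179,0,0,0,0,0.085],[0.0228,-0.0179,0,0,0,0,0.085],[0.0228,-0.0179,0,0,0,0,0.085],[0.0228,-0.0179,0,0,0,0,0.085],[0.0228,-0.0179,0,0,0,0,0.085]]' >/dev/null
python3 -m handwheel '[[0,0,0,0,0,-6.92,0.085],[0,0,0,0,0,-6.92,0.085],[0,0,0,0,0,-6.92,0.085],[0,0,0,0,0,-6.92,0.085],[0,0,0,0,0,-6.92,0.085],[0,0,0,0,0,-6.92,0.085],[0,0,0,0,0,-6.92,0.085]]' >/dev/null
python3 -m handwheel '[[0,0,0,0,0,-6.92,0.085],[0,0,0,0,0,-6.92,0.085],[0,0,0,0,0,-6.92,0.085],[0,0,0,0,0,-6.92,0.085],[0,0,0,0,0,-6.92,0.085],[0,0,0,0,0,-6.92,0.085],[0,0,0,0,0,0,0.085],[0,0,0,0,0,0,0.085]]'
python3 p.py d3
```

```text
time: 16.58
tool_pos: [486.6, -62.9, 125.4]
tcp_rot: [180.0, 0.0, -178.0]
ft_force: [0.4, -0.6, 0.2]
finger_gap: 85.1
grip_force: 0.0
top face [662.3 -78.9] [ 71.1 113.5] 1.0
side face [622.1 -58.9] [158.5 157.8] 2.12
```

View pics/d3.png

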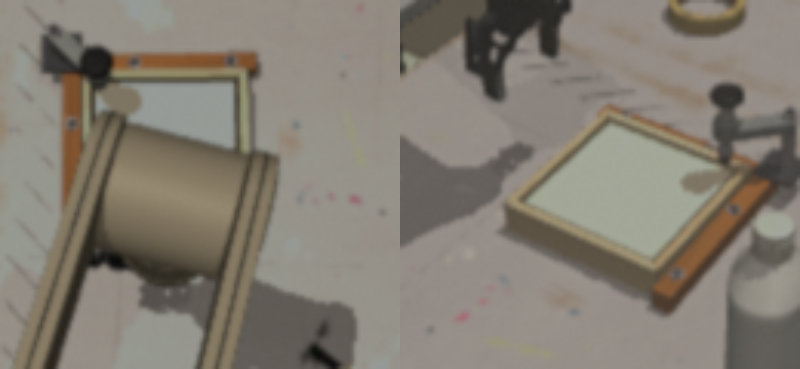

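The panel looks snug in the corner in both halves of the picture. I'll descend and nudge it gently in +x.

```bash
python3 -m handwheel '[[0,0,0.025,0,0,-0.5,0.085],[0,0,0.025,0,0,0,0.085],[0,0,0.025,0,0,0,0.085],[0,0,0.025,0,0,0,0.085],[-0.006,0,0,0,0,0,0.085],[-0.006,0,0,0,0,0,0.085],[-0.006,0,0,0,0,0,0.085],[-0.003,0,0,0,0,0,0.085]]'
python3 -m handwheel '[[-0.001,0,0,0,0,0,0.085],[-0.001,0,0,0,0,0,0.085]]'| grep -E 'pos|ft'
python3 -m handwheel '[[-0.001,0,0,0,0,0,0.085],[0,0,0,0,0,0,0.085]]'| grep -E 'pos|ft'
python3 -m handwheel '[[-0.001,0,0,0,0,0,0.085],[0,0,0,0,0,0,0.085]]'| grep -E 'pos|ft'
python3 -m handwheel '[[-0.001,0,0,0,0,0,0.085],[0,0,0,0,0,0,0.085]]'| grep -E 'pos|ft'
```

```text
time: 17.35
tool_pos: [510.4, -61.8, 27.7]
tcp_rot: [-179.9, 0.2, -177.3]
ft_force: [0.9, -0.0, 0.3]
finger_gap: 85.0
grip_force: 0.0
tool_pos: [510.8, -61.5, 26.8]
ft_force: [0.5, 0.2, 0.2]
tool_pos: [510.7, -61.3, 25.8]
ft_force: [0.1, 0.1, 0.2]
tool_pos: [511.4, -61.2, 25.4]
ft_force: [0.0, 0.5, 0.5]
tool_pos: [512.4, -61.2, 25.3]
ft_force: [-0.5, -1.6, 0.7]
```

```bash
python3 -m handwheel '[[-0.001,0,0,0,0,0,0.085],[-0.001,0,0,0,0,0,0.085]]'| grep -E 'pos|ft'
python3 -m handwheel '[[-0.001,0,0,0,0,0,0.085],[0,0,0,0,0,0,0.085]]'| grep -E 'pos|ft'
python3 -m handwheel '[[-0.0007,0,0,0,0,0,0.085],[0,0,0,0,0,0,0.085]]'| grep -E 'pos|ft'
python3 -m handwheel '[[-0.0007,0,0,0,0,0,0.085],[0,0,0,0,0,0,0.085]]'| grep -E 'pos|ft'
```

```text
tool_pos: [514.3, -61.0, 25.2]
ft_force: [0.0, 0.3, 0.1]
tool_pos: [515.6, -61.0, 25.4]
ft_force: [0.3, -0.5, 0.2]
tool_pos: [516.1, -61.0, 25.3]
ft_force: [0.7, 0.4, -0.3]
tool_pos: [516.5, -61.0, 25.2]
ft_force: [-2.7, -0.4, 1.2]
```

```bash
python3 -m handwheel '[[-0.0005,0,0,0,0,0,0.085],[0,0,0,0,0,0,0.085]]'| grep -E 'pos|ft'
python3 -m handwheel '[[-0.0005,0,0,0,0,0,0.085],[0,0,0,0,0,0,0.085]]'| grep -E 'pos|ft'
python3 -m handwheel '[[-0.0005,0,0,0,0,0,0.085],[0,0,0,0,0,0,0.085]]'| grep -E 'pos|ft'
```

```text
tool_pos: [516.5, -61.0, 25.1]
ft_force: [-5.6, -0.7, 4.2]
tool_pos: [516.5, -61.0, 25.1]
ft_force: [-8.3, -0.9, 5.3]
tool_pos: [516.6, -61.0, 25.1]
ft_force: [-10.7, -0.3, 8.8]
```

Panel contact came at 516.5 and the force rose at once, so it's home on both sides. Now the stamp: back off, rise, close the fingers and go over the head at (689,13).

```bash
python3 -m handwheel '[[0.002,0,0,0,0,0,0.085],[0.014,0,0,0,0,0,0.085],[0.014,0,0,0,0,0,0.085],[0,0,-0.04,0,0,0,0],[0,0,-0.04,0,0,0,0],[0,0,-0.04,0,0,0,0],[0,0,-0.04,0,0,0,0],[0,0,-0.04,0,0,0,0]]'
python3 -m handwheel '[[-0.0342,0.011,0,0,0,0,0],[-0.0342,0.011,0,0,0,0,0],[-0.0342,0.011,0,0,0,0,0],[-0.0342,0.011,0,0,0,0,0],[-0.0342,0.011,0,0,0,0,0],[-0.0342,0.011,0,0,0,0,0],[0,0,0,0,0,0,0],[0,0,0,0,0,0,0]]'
python3 p.py d4
```

```text
time: 19.85
tool_pos: [488.1, -62.2, 227.4]
tcp_rot: [-180.0, 0.1, -177.2]
ft_force: [1.3, -0.3, -0.2]
finger_gap: 25.2
grip_force: 0.0
time: 20.52
tool_pos: [690.7, 14.4, 222.4]
tcp_rot: [180.0, -0.2, -177.2]
ft_force: [-0.1, 1.0, -1.0]
finger_gap: 0.3
grip_force: 0.0
top face [586.  -48.2] [33.  84.7] 86.4
side face [610.2 -20.9] [136.8  80.7] 2.23
```

View pics/d4.png

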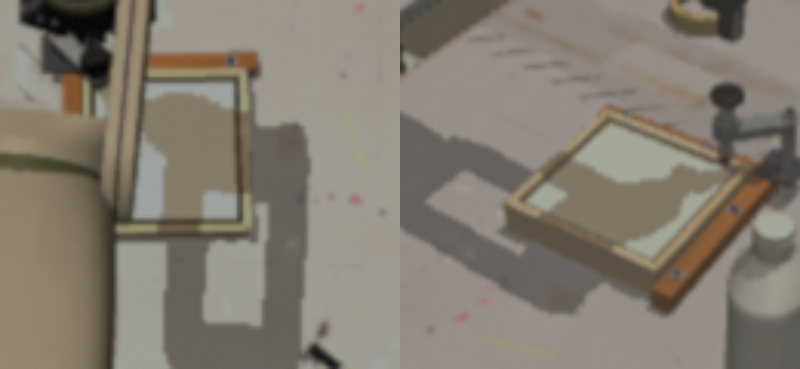

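The side view shows the fingers straight above the stamp head (column 728 for both), and the panel still home. I'll descend.

```bash
python3 -m handwheel '[[0,0,0.018,0,0,0,0],[0,0,0.018,0,0,0,0],[0,0,0.018,0,0,0,0],[0,0,0,0,0,0,0],[0,0,0,0,0,0,0]]'| grep -E 'pos|ft'
python3 -m handwheel '[[0,0,0.003,0,0,0,0],[0,0,0.003,0,0,0,0],[0,0,0.002,0,0,0,0],[0,0,0,0,0,0,0]]'| grep -E 'pos|ft'
python3 -m handwheel '[[0,0,0.002,0,0,0,0],[0,0,0.002,0,0,0,0],[0,0,0,0,0,0,0]]'| grep -E 'pos|ft'
```

```text
tool_pos: [688.7, 12.9, 171.5]
ft_force: [1.4, 0.2, 0.3]
tool_pos: [690.2, 13.4, 163.7]
ft_force: [-0.8, -0.7, -0.6]
tool_pos: [690.1, 13.5, 159.0]
ft_force: [1.5, -0.5, 0.4]
```

```bash
python3 -m handwheel '[[0,0,0.002,0,0,0,0],[0,0,0.002,0,0,0,0],[0,0,0,0,0,0,0]]'| grep -E 'pos|ft'
python3 -m handwheel '[[0,0,0.002,0,0,0,0],[0,0,0.002,0,0,0,0],[0,0,0,0,0,0,0]]'| grep -E 'pos|ft'
python3 -m handwheel '[[0,0,0.002,0,0,0,0],[0,0,0.002,0,0,0,0],[0,0,0,0,0,0,0]]'| grep -E 'pos|ft'
```

```text
tool_pos: [690.2, 13.5, 155.0]
ft_force: [0.2, -0.9, 2.1]
tool_pos: [690.1, 13.5, 150.9]
ft_force: [1.5, 0.3, 1.8]
tool_pos: [690.1, 13.5, 146.9]
ft_force: [1.1, -0.2, 1.6]
```

```bash
python3 -m handwheel '[[0,0,0.001,0,0,0,0],[0,0,0.001,0,0,0,0],[0,0,0.001,0,0,0,0],[0,0,0,0,0,0,0]]'| grep -E 'pos|ft'
python3 -m handwheel '[[0,0,0.001,0,0,0,0],[0,0,0,0,0,0,0]]'| grep -E 'pos|ft'
python3 -m handwheel '[[0,0,0.001,0,0,0,0],[0,0,0,0,0,0,0]]'| grep -E 'pos|ft'
```

```text
tool_pos: [690.1, 13.5, 144.1]
ft_force: [0.4, -0.0, 3.3]
tool_pos: [690.1, 13.5, 143.2]
ft_force: [-0.1, 0.4, 1.8]
tool_pos: [690.2, 13.5, 142.6]
ft_force: [0.8, 0.1, 4.5]
```

```bash
python3 -m handwheel '[[0,0,0.001,0,0,0,0],[0,0,0,0,0,0,0]]'| grep -E 'pos|ft'
python3 -m handwheel '[[0,0,0.0005,0,0,0,0],[0,0,0,0,0,0,0]]'| grep -E 'pos|ft'
python3 -m handwheel '[[0,0,0.0005,0,0,0,0],[0,0,0,0,0,0,0]]'| grep -E 'pos|ft'
```

```text
tool_pos: [690.3, 13.5, 142.6]
ft_force: [-1.8, 0.5, 10.0]
tool_pos: [690.3, 13.5, 142.5]
ft_force: [-4.5, 0.1, 12.0]
tool_pos: [690.3, 13.5, 142.5]
ft_force: [-6.1, 1.4, 15.2]
```

The foot bears on the panel with about 12 N beyond the spring. I'll hold for half a second, then release straight up and look.

```bash
python3 -m handwheel '[[0,0,0,0,0,0,0],[0,0,0,0,0,0,0],[0,0,0,0,0,0,0],[0,0,0,0,0,0,0],[0,0,0,0,0,0,0],[0,0,0,0,0,0,0]]'| grep -E 'pos|ft'
python3 -m handwheel '[[0,0,-0.003,0,0,0,0],[0,0,-0.004,0,0,0,0],[0,0,-0.005,0,0,0,0],[0,0,-0.006,0,0,0,0],[0,0,-0.02,0,0,0,0],[0,0,-0.03,0,0,0,0],[0,0,-0.03,0,0,0,0],[0,0,0,0,0,0,0]]'| grep -E 'pos|ft'
python3 -m handwheel '[[0.035,0,0,0,0,0,0],[0.035,0,0,0,0,0,0],[0.035,0,0,0,0,0,0],[0.035,0,0,0,0,0,0],[0.035,0.01,0,0,0,0,0],[0.035,0.035,0,0,0,0,0],[0,0.035,0,0,0,0,0],[0,0.035,0,0,0,0,0]]'
python3 -m handwheel '[[0,0.035,0,0,0,0,0],[0,0.035,0,0,0,0,0],[0,0.035,0,0,0,0,0],[0,0.035,0,0,0,0,0],[0,0.035,0,0,0,0,0],[0,0.035,0,0,0,0,0],[0,0,0,0,0,0,0],[0,0,0,0,0,0,0]]'
python3 p.py d5; python3 -c "
from m import *
run('f')"|grep head; python3 jig.py
```

```text
tool_pos: [690.3, 13.5, 142.5]
ft_force: [-6.2, 0.1, 14.6]
tool_pos: [692.6, 13.3, 246.4]
ft_force: [1.4, -0.2, 2.1]
time: 25.37
tool_pos: [478.5, 113.2, 238.1]
tcp_rot: [-180.0, -0.0, -177.4]
ft_force: [1.5, 0.4, 0.7]
finger_gap: -0.0
grip_force: 0.0
time: 26.03
tool_pos: [469.6, 324.2, 237.6]
tcp_rot: [-180.0, -0.1, -177.1]
ft_force: [-0.5, 0.6, -1.1]
finger_gap: 0.1
grip_force: 0.0
top face [621.2 -62.6] [150.6 154.3] 1.92
side face [622.  -58.7] [158.8 157.4] 2.1
head 96 [688.   12.3 138.2] [33.4 32.2 14.1] [135.8 139.4 142.9]
head 78 [690.9  12.9 137.9] [36.8 35.6 12.3] [133.9 139.8 143.4]
top A 207 slope deg 2.36 mid at 600 39.0 width 17.7 z 25.6
top B 157 slope deg -2.62 mid at -70 724.0 width 20.4 z 25.5
side A 143 slope deg 2.35 mid at 600 39.7 width 21.5 z 26.3
side B 169 slope deg -2.88 mid at -70 730.7 width 20.6 z 25.9
```

View pics/d5.png

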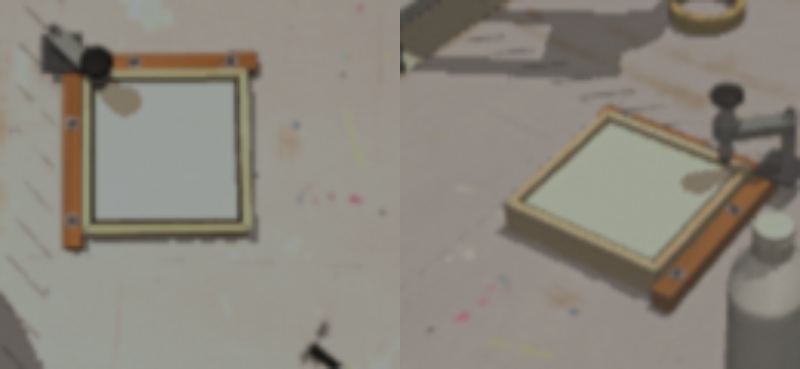

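The panel is snug against both fences, the stamp head is back at 140 mm and the arm is clear.

```bash
python3 -c "
from bench import r;print(r.hand_in())"
```

```text
the job is handed in; nothing more can be done
None
```

I handed the job in at about 26 s (no verdict came back): the panel is snug against both fences after gentle pushes (about 13 N at most), the stamp was pressed on it at about 12 N and sprang back up, the arm is clear, and nothing touched the bystanders.

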